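Roll the gas sampling cylinder valves-up and shut it

TASK

The steel gas sampling cylinder is lying on the rubber mat with its two valve handles pointing off to one side. Roll it along the mat, without lifting it, until both handles point straight up, then shut both valves by turning each handle clockwise as far as it goes, so that it lies squarely across the tube. Leave the cylinder lying on the mat with its handles still up, and do not shift the other things on the bench.

Things in the scene. Friction and masses are not known exactly. Their poses are not given: they have to be found in the camera images.
- sampler: sampling cylinder: steel tube, 36 mm across, 200 mm long, 0.8 kg. It lies and rolls on two tight rubber rings (64 mm across, 12 mm wide) 45 mm either side of its middle; bare between. Two valves on one side, 78 mm either way from the middle. Origin: on the tube axis, mid length, 32 mm above the mat. x: along the tube to valve_b; z: out towards the handles, at first 0.95 to 1.6 rad from up
- valve_a (a joint): handle of the valve at the tube's -x end, rad: 0 = open, the bar lies along the tube; 1.57 = shut, at its end stop, the bar lies across the tube; it grows when turned clockwise as seen facing the handle from outside (from above once it points up). Starts partly open, stays where left
- valve_b (a joint): handle of the valve at the tube's +x end, values as for valve_a
- valve_a_grip (a point): grip point of handle a: the middle of its black bar grip, on its turning axis, 58 mm from the tube's axis. The bar is 42 mm long (along the point's x), 14 mm thick (its y) and 28 mm tall (its z; 14 mm above and below this point), on a 13 mm neck; 10 mm under the bar is a stem 22 mm across
- valve_b_grip (a point): grip point of handle b, same shape
- mat: grey-green rubber mat 420 mm (its x) by 380 mm (its y), 3 mm thick, fixed to the bench. Origin: centre of its underside
- wrench: steel spanner 180 mm long, 8 mm thick, lying on the bench left of the mat (bystander). Origin: centre of its underside
- bottle: amber glass jar, 68 mm across and 130 mm tall, standing beside the mat (bystander). Origin: centre of its underside
- beaker: glass beaker, 76 mm across and 90 mm tall, standing beside the mat (bystander). Origin: centre of its underside
- driver: screwdriver 190 mm long, 26 mm thick, lying right of the mat (bystander). Origin: under its middle
- tin: flat aluminium tin, 52 mm across and 24 mm tall, on the mat's far left or right corner (bystander). Origin: centre of its underside
- collar: steel collar, a plain ring 52 mm across and 22 mm tall, on the mat's other far corner (bystander). Origin: centre of its underside
There are look-alikes about, which are no part of the job. Leave any red look-alike of the part that bears sampler alone.

How it is judged:
By the outcome, as a careful person would: the job done as asked, in the order asked, and still so for the second after the job is handed in, with the robot touching nothing.
It also fails if it takes over 59 s, if anything falls off the work surface, if the arm or the gripper's body presses on something with over 40 N, if the wrist force passes 120 N, or if a joint passes its speed limit or range.

ROBOT

A 7-joint arm with a two-finger parallel gripper is mounted at the origin on the work surface. World frame = base frame: x ahead of the robot, y to its left, z up, the work surface at z = 0. Lengths are in m, angles in rad, forces in N, time in s.
With the tool pointing down it reaches from about 0.425 to 0.875 m from the base axis. Payload 4.7 kg.
Tool frame: the origin (TCP) lies midway between the tips of the shut fingers; the grasp point (between the pads) lies 19 mm behind it; z points along the fingers, y is the line along which they close (so a half turn about z gives the same grasp; the last joint's range is limited). The gripper opens to 87 mm and grips with 3 to 60 N. Pads are 19 mm wide; open, the fingers measure 117 mm over their backs; the gripper's body (75 mm by 190 mm) begins 51 mm behind the grasp point.
Start: joints at [1.177, 0.321, -0.07, 1.45, 0.023, 1.371, -0.057], TCP at [0.258, -0.597, 0.223] pointing down, gripper open.
Joint ranges: [-2.86, 2.86], [-0.3, 2.09], [-1.38, 1.24], [0.06, 2.45], [-1.56, 4.7], [0.09, 2.05], [-2.69, 2.69]. Speed limits (rad/s): [2.57, 2.57, 3.14, 3.14, 3.14, 3.14, 3.14].

INTERFACE

Orientations are given as a rotation vector (axis times angle).
In Python, from bench import ctrl gives the robot as it stands. The module is installed in compiled form; this text tells all that it offers.
- The arm moves only by the tool carry_out, never from a script. Its argument "steps" is a list of rows, each a list of 7 numbers: the turn, a rotation vector about the world's x, y, z in degrees, then the shift along the world's x, y, z in cm, then the opening, from 0 (shut) to 1 (fully open). A call has 1 to 12 rows; each row is the pose to reach, as a shift and turn from the pose commanded when the call began; what a row does not reach only later rows make up. A row lasts 1/10 s, in which the tool goes at most 50 mm and 8.59 degrees, less where a joint would pass 70% of its speed; a pose out of reach is approached as far as the arm can. A call with a gripper value outside its range is refused whole. The fingers move at their own pace and stop on an object; "squeeze" is the grip in N (left out, the last holds). Time passes only in rows, so rows that repeat a pose let the fingers close. It gives the time, the measured TCP pose, the force, the opening and the grip force at its end, in the units of the state.
- ctrl.get_state(): the state, without advancing time (a new reading comes with each control period).
- ctrl.get_image(name): name is "scene" or "top"; returns a dict with "pixels" (384x512x3 uint8, red, green, blue), "camera_matrix" (3x3 intrinsics, pixels), "k1" (the pictures are not rectified: a ray, as slopes to the right and down, at radius r is drawn at 1 + k1 r^2 times it, then the intrinsics apply), "cam_to_world" (4x4, takes a point from camera to world coordinates). Camera axes: x right, y down, z forward; pixel columns grow to the right and rows downward; lengths in m; the calibration is good to about 2 mm. A picture is of the moment at which its call begins. There is no depth.
- ctrl.close_job(): hands the job in; it is judged then, once.
The state is a dict: "time": time; "joint_positions": joint angles; "qd": joint speeds; "joint_torque": joint torques, N m; "position": TCP position; "tool_rot": TCP orientation; "ft_force": force on the tool from outside, world axes, zero at the start; "torque": the same for the moment, N m; "grip_width": opening from 0.0 (shut) to 1.0 (fully open); "grip_force": force on a finger pad.
Only numpy, scipy, OpenCV 4.12 (cv2) and the standard library are available. Lean on these libraries where they do the work, as an engineer would, in place of code of your own. Each camera call takes 0.05 s, during which the arm holds its last target. There are 200 camera calls.

## Working session

There is one attempt and no reset: what is moved stays moved. The work goes in short steps, Python scripts to look and compute and a tool call to move; the robot and the scene stay as the last step left them, time stands still between calls to the robot, and variables do not carry over. Pictures are saved under pics/ and viewed, at most 13 in all, crops included, and the job is handed in when it is done.

Besides the shell and the picture viewer there is one more tool, called after "Emit:" by a JSON object that holds its "method" and its "body". carry_out: Moves the arm, as the interface text tells. Its arguments: {"type":"object","properties":{"steps":{"type":"array","items":{"type":"array","items":{"type":"number"}}},"squeeze":{"type":"number"}},"required":["steps"]}

```bash
mkdir -p pics; cat > h.py <<'E'
import numpy as np, cv2
from bench import ctrl
def shot(name, fn=None):
    d=ctrl.get_image(name)
    if fn: cv2.imwrite('pics/'+fn, np.ascontiguousarray(d['pixels'][:,:,::-1]))
    return d
def ray(d,u,v):
    K=np.array(d['camera_matrix']); k=float(d['k1'])
    p=cv2.undistortPoints(np.array([[[u,v]]],float),K,np.array([k,0,0,0,0]))[0,0]
    T=np.array(d['cam_to_world']); r=T[:3,:3]@np.array([p[0],p[1],1]); return T[:3,3],r
def onz(d,u,v,z):
    o,r=ray(d,u,v); return o+r*(z-o[2])/r[2]
def proj(d,P):
    T=np.array(d['cam_to_world']); c=(np.asarray(P)-T[:3,3])@T[:3,:3]; s=c[:2]/c[2]
    s=s*(1+float(d['k1'])*(s@s)); K=np.array(d['camera_matrix']); return K[:2,:2]@s+K[:2,2]
def tri(d1,p1,d2,p2):
    o1,r1=ray(d1,*p1);o2,r2=ray(d2,*p2)
    s=np.linalg.lstsq(np.c_[r1,-r2],o2-o1,rcond=None)[0]
    a=o1+r1*s[0];b=o2+r2*s[1]; return (a+b)/2,np.linalg.norm(a-b)
E
python3 - <<'E'
from h import *
a=shot('top');b=shot('scene')
for n,d in(('top0',a),('scene0',b)):
    cv2.imwrite(f'pics/{n}.png',cv2.resize(np.ascontiguousarray(d['pixels'][:,:,::-1]),(800,600)))
    print(n,np.array(d['cam_to_world']).round(3).tolist(),d['camera_matrix'],d['k1'])
print({k:np.round(v,3) for k,v in ctrl.get_state().items()})
E
```

```text
top0 [[-0.0, -0.996, 0.085, 0.438], [-1.0, -0.002, -0.029, 0.018], [0.029, -0.085, -0.996, 1.114], [0.0, 0.0, 0.0, 1.0]] [[396.85419045   0.         257.65611296]
 [  0.         396.85419045 190.28298538]
 [  0.           0.           1.        ]] -0.021894541656113067
scene0 [[-0.014, 0.616, -0.788, 1.287], [1.0, 0.017, -0.004, -0.014], [0.01, -0.788, -0.616, 0.653], [0.0, 0.0, 0.0, 1.0]] [[367.47504835   0.         259.59601981]
 [  0.         367.47504835 187.54321568]
 [  0.           0.           1.        ]] -0.035916988894097855
{'time': np.float64(0.1), 'joint_positions': array([ 1.177,  0.322, -0.07 ,  1.452,  0.023,  1.371, -0.057]), 'qd': array([-0.   , -0.001, -0.   , -0.003, -0.   , -0.001, -0.   ]), 'joint_torque': array([-0.0000e+00, -4.9257e+01, -4.0600e-01, -3.1340e+01, -6.4000e-02,
        3.9000e-02,  0.0000e+00]), 'position': array([ 0.258, -0.596,  0.222]), 'tool_rot': array([-3.075e+00, -6.360e-01,  1.000e-03]), 'ft_force': array([ 0.512, -0.088, -0.422]), 'torque': array([-0.028, -0.001,  0.011]), 'grip_force': np.float64(0.0), 'grip_width': np.float64(0.999)}
```

View pics/top0.png

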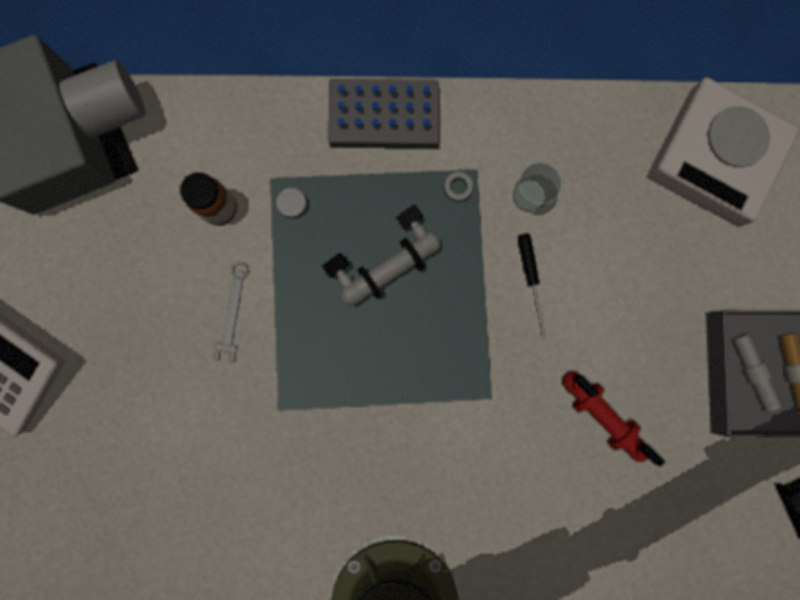

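View pics/scene0.png

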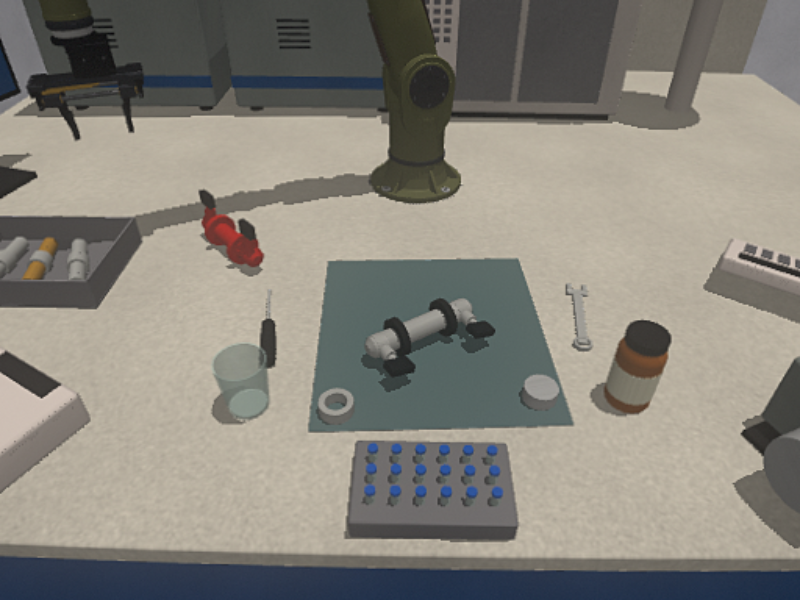

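Top view (800 px scale): the cylinder runs (350,297)–(432,243) with rings at about (371,283) and (413,255). The handle bars are at (337,266) and (410,217), pointing away from the robot. The collar is at (459,186), the tin at (291,202), and the red look-alike is off the mat. Next I'll measure the rings and bars.

```bash
cat > blobs.py <<'E'
from h import *
def blobs(d,box,thr=45):
    x0,y0,x1,y1=box
    m=(d['pixels'].max(2)<thr).astype(np.uint8); M=np.zeros_like(m); M[y0:y1,x0:x1]=m[y0:y1,x0:x1]
    n,l,s,c=cv2.connectedComponentsWithStats(M)
    out=[]
    for i in range(1,n):
        if s[i,4]>25:
            cn=cv2.findContours((l==i).astype(np.uint8),0,2)[0][0]
            out.append((c[i],s[i,4],cv2.minAreaRect(cn)))
    return out
E
python3 - <<'E'
from blobs import *
d=shot('top');e=shot('scene')
for c,s,r in blobs(d,(180,115,305,205)): print('top',c.round(1),s,np.round(r[1],1),round(r[2]),onz(d,*c,.035).round(4))
for c,s,r in blobs(e,(205,175,345,250)): print('scn',c.round(1),s,np.round(r[1],1),round(r[2]),onz(e,*c,.035).round(4))
im=cv2.resize(d['pixels'][110:210,180:305,::-1],(750,600),interpolation=cv2.INTER_CUBIC);cv2.imwrite('pics/c1.png',im)
# mat corners & collar
for n,(u,v) in dict(collar=(459,186),tin=(291,202)).items(): print(n,onz(d,u*.64,v*.64,.02).round(3))
E
```

```text
top [262.1 138.7] 169 [13.  15.3] 56 [ 0.6733 -0.0261  0.035 ]
top [252.3 172.8] 313 [23.9 65.7] 57 [0.5782 0.001  0.035 ]
top [215.2 169.5] 180 [12.5 16.6] 56 [0.587  0.1024 0.035 ]
scn [284.8 204.4] 120 [23.6 13.1] 67 [0.5651 0.0481 0.035 ]
scn [255.8 225.3] 257 [35.7 18.7] 80 [ 0.6444 -0.0252  0.035 ]
scn [306.3 211.2] 81 [ 9.6 17.5] 79 [0.5902 0.1015 0.035 ]
collar [ 0.733 -0.116  0.02 ]
tin [0.702 0.185 0.02 ]
```

View pics/c1.png

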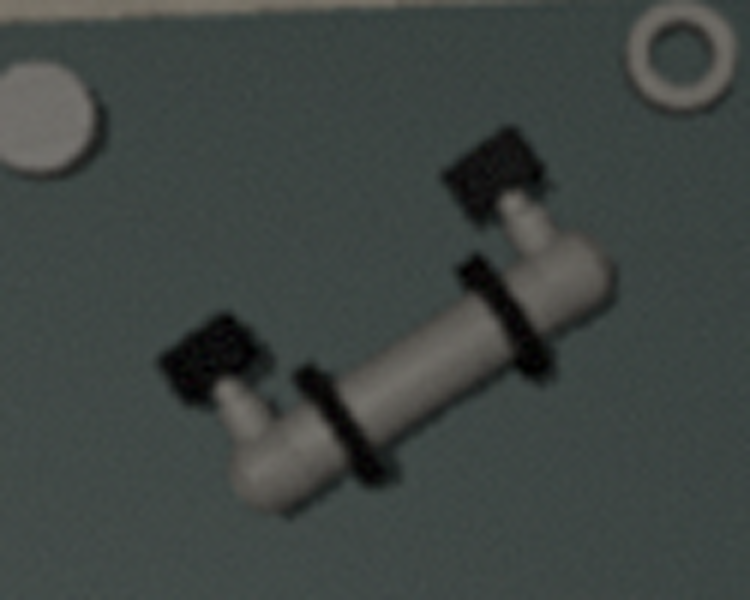

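```bash
python3 - <<'E'
from h import *
d=shot('top');e=shot('scene')
f=lambda u,v:(180+u/6-.5,110+v/6-.5)
R=onz(d,*f(508,318),.035);L=onz(d,*f(345,425),.035)
C=(R+L)/2; t=(R-L)/np.linalg.norm(R-L); print('R',R,'L',L,np.linalg.norm(R-L),'C',C.round(4),'ang',np.degrees(np.arctan2(t[1],t[0])))
g,err=tri(d,(215.2,169.5),e,(306.3,211.2)); print('gripL',g.round(4),err)
n=np.array([t[1],-t[0],0]); n*=np.sign(n[0]); v=g-C
print('along',v@t,'perp',v@n,'up',v[2],'theta',np.degrees(np.arctan2(v@n,v[2])),'n',n, 'len', np.hypot(v@n,v[2]))
for h in (0.02,.035,.05,.06):
  for c in ((262.1,138.7),(215.2,169.5)):
    v=onz(d,*c,h)-C; print(h,v@t,v@n,v[2], np.hypot(v@n,v[2]))
E
```

```text
R [ 0.6068734  -0.03153784  0.035     ] L [0.55738408 0.0428099  0.035     ] 0.08931281939483217 C [0.5821 0.0056 0.035 ] ang -56.35040973145085
gripL [0.5873 0.1023 0.0324] 0.0007632644532572128
along -0.07758172061098274 perp 0.057884976558072815 up -0.00259916649607439 theta 92.57098325931729 n [ 0.83244196  0.55411225 -0.        ] len 0.05794330140407047
0.02 0.07909218699781517 0.06071975573039961 -0.014999999999999902 0.06254509362019849
0.02 -0.07773920486690884 0.06008856902764208 -0.014999999999999902 0.061932512687519016
0.035 0.07677250479575004 0.05833852502233727 0.0 0.05833852502233727
0.035 -0.07790795832855682 0.05771599498967224 0.0 0.05771599498967224
0.05 0.0744528225936848 0.055957294314274764 0.015000000000000124 0.05793288174236088
0.05 -0.0780767117902048 0.0553434209517024 0.015000000000000124 0.05734016256200654
0.06 0.07290636779230805 0.05436980717556654 0.025000000000000133 0.05984209164382787
0.06 -0.07818921409797014 0.053761704926389146 0.025000000000000133 0.059290141816259315
```

Emit:
{"method": "carry_out", "body": {"steps": [[0,0,8.3,2.7,5,0,1],[0,0,16.6,5.4,10,0,1],[0,0,25,8.1,15,0,1],[0,0,33.4,10.8,20,0,1],[0,0,41.7,13.5,25,0,1],[0,0,50,16.2,30,0,1],[0,0,58.4,18.9,35,0,1],[0,0,66.7,21.6,40,0,1],[0,0,75,24.3,45,0,1],[0,0,83.5,27,50,0,1],[0,0,91.8,29.7,55,0,1],[0,0,100.3,32.4,60.2,-2,1]]}}

```text
time: 1.5
position: [0.5437, -0.0674, 0.2164]
tool_rot: [1.474, 2.771, 0.001]
ft_force: [0.3, -1.0, -0.7]
grip_width: 1.002
grip_force: 0.0
```

Emit:
{"method": "carry_out", "body": {"steps": [[0,0,0,0,0,0,1],[0,0,0,0,0,0,1]]}}

```text
time: 1.7
position: [0.5423, -0.0678, 0.2149]
tool_rot: [-1.479, -2.771, 0.0]
ft_force: [-0.9, -0.4, 0.7]
grip_width: 1.002
grip_force: 0.0
```

```bash
cat >> h.py <<'E'
from scipy.spatial.transform import Rotation as Ro
def st():
    s=ctrl.get_state(); R=Ro.from_rotvec(s['tool_rot']).as_matrix()
    print('t',round(s['time'],2),'p',np.round(s['position'],4),'yaw_y',np.degrees(np.arctan2(R[1,1],R[0,1])).round(2),'z',R[:,2].round(3),'F',np.round(s['ft_force'],1),'M',np.round(s['torque'],2),'w',round(float(s['grip_width']),3),'gf',round(float(s['grip_force']),1),'j7',round(s['joint_positions'][6],2))
    return s
E
python3 -c "from h import *;st()"
```

```text
t 1.7 p [ 0.5423 -0.0678  0.2149] yaw_y 33.81 z [-0.001  0.    -1.   ] F [-0.9 -0.4  0.7] M [ 0.   -0.12 -0.06] w 1.002 gf 0.0 j7 0.59
```

Emit:
{"method": "carry_out", "body": {"steps": [[0,0,0,2,3.6,0,1],[0,0,0,4,7.35,0,1],[0,0,0,4,7.35,-4,1],[0,0,0,4,7.35,-8,1],[0,0,0,4,7.35,-12,1],[0,0,0,4,7.35,-15,1],[0,0,0,4,7.35,-17.5,1],[0,0,0,4,7.35,-19.5,1],[0,0,0,4,7.35,-19.5,1],[0,0,0,4,7.35,-19.5,1]], "squeeze": 3}}

```text
time: 2.7
position: [0.5823, 0.0026, 0.0205]
tool_rot: [1.487, 2.767, -0.001]
ft_force: [-0.4, -0.1, -0.5]
grip_width: 1.003
grip_force: 0.0
```

```bash
python3 -c "
from h import *;st()
d=shot('top')
im=cv2.resize(d['pixels'][110:210,180:305,::-1],(750,600),interpolation=cv2.INTER_CUBIC);cv2.imwrite('pics/c2.png',im)"
```

```text
t 2.7 p [0.5823 0.0026 0.0205] yaw_y 33.51 z [-0.    -0.001 -1.   ] F [-0.4 -0.1 -0.5] M [ 0.09 -0.11  0.06] w 1.003 gf 0.0 j7 0.31
```

View pics/c2.png

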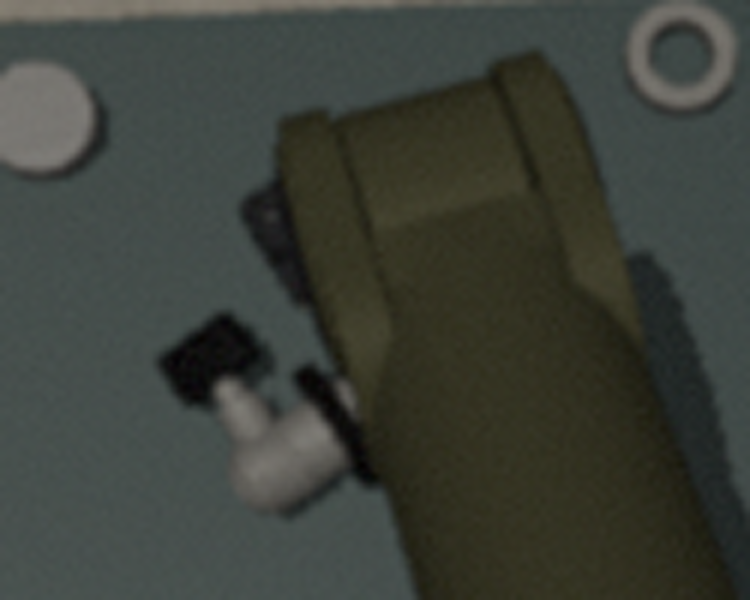

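Emit:
{"method": "carry_out", "body": {"steps": [[0,0,0,0,0,0,0.48],[0,0,0,0,0,0,0.48],[0,0,0,0,0,0,0.48],[0,0,0,0,0,0,0.48],[0,0,0,0,0,0,0.48],[0,0,0,0,0,0,0.48]]}}

```text
time: 3.35
position: [0.5823, 0.0044, 0.0202]
tool_rot: [1.483, 2.77, 0.0]
ft_force: [-0.7, 0.4, 0.5]
grip_width: 0.549
grip_force: 0.0
```

Emit:
{"method": "carry_out", "body": {"steps": [[0,0,0,-0.3,-0.2,0,0.48],[0,0,0,-0.65,-0.45,0,0.48],[0,0,0,-1.0,-0.65,0,0.48],[0,0,0,-1.35,-0.9,0,0.48],[0,0,0,-1.7,-1.15,0,0.48],[0,0,0,-2.05,-1.35,0,0.48],[0,0,0,-2.4,-1.6,0,0.48],[0,0,0,-2.75,-1.85,0,0.48],[0,0,0,-3.1,-2.05,0,0.48],[0,0,0,-3.4,-2.25,0,0.48],[0,0,0,-3.6,-2.4,0,0.48],[0,0,0,-3.6,-2.4,0,0.48]]}}

```text
time: 4.55
position: [0.5459, -0.02, 0.0201]
tool_rot: [-1.483, -2.769, 0.001]
ft_force: [0.3, -0.6, -0.8]
grip_width: 0.478
grip_force: 0.0
```

```bash
python3 -c "
from h import *;st()
d=shot('scene')
im=cv2.resize(d['pixels'][150:260,200:340,::-1],(764,600),interpolation=cv2.INTER_CUBIC);cv2.imwrite('pics/c3.png',im)"
```

```text
t 4.55 p [ 0.5459 -0.02    0.0201] yaw_y 33.65 z [-0. -0. -1.] F [ 0.3 -0.6 -0.8] M [-0.   -0.13  0.03] w 0.478 gf 0.0 j7 0.37
```

View pics/c3.png

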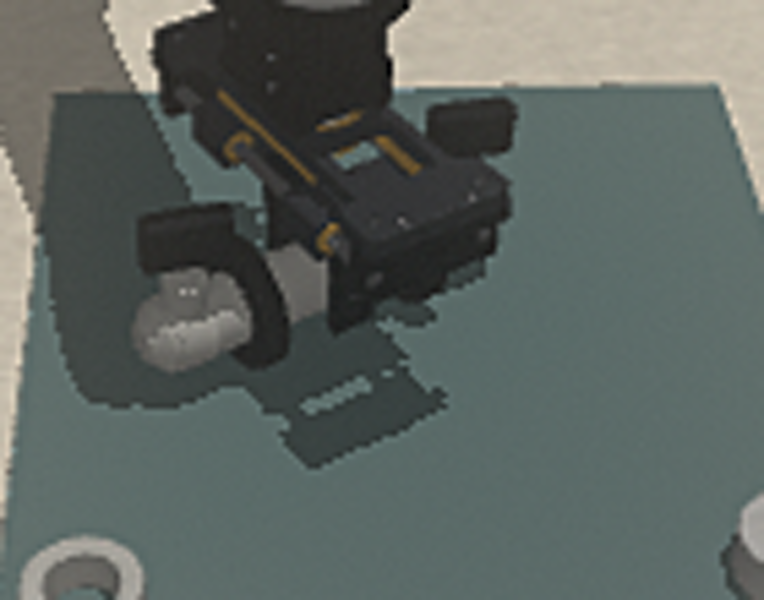

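```bash
cat > fit.py <<'E'
from h import *
e=shot('scene'); s=110/600
C0=np.array([.5821,.0056,.035]);t=np.array([.5541,-.8324,0]);n=np.array([.8324,.5541,0])
m=[(200+u*140/764-.5,150+v*s-.5) for u,v in ((187,238),(472,127))]
for d in (.036,.038,.040,.042,.044,.046):
  for th0 in (1.57,):
    th=th0-d/.032;C=C0-n*d
    print(d,np.degrees(th).round(1),[ (proj(e,C+t*a*.078+.058*(np.sin(th)*n+np.cos(th)*np.array([0,0,1])))-mm).round(1) for a,mm in zip((1,-1),m)])
E
python3 fit.py
```

```text
0.036 25.5 [array([5.5, 7.7]), array([5.7, 7.2])]
0.038 21.9 [array([4.4, 6. ]), array([4.5, 5.7])]
0.04 18.3 [array([3.2, 4.4]), array([3.3, 4.3])]
0.042 14.8 [array([2.1, 2.9]), array([2. , 2.9])]
0.044 11.2 [array([0.9, 1.4]), array([0.8, 1.6])]
0.046 7.6 [array([-0.2, -0.1]), array([-0.4,  0.3])]
```

Emit:
{"method": "carry_out", "body": {"steps": [[0,0,0,-0.1,-0.05,0,0.48],[0,0,0,-0.15,-0.1,0,0.48],[0,0,0,-0.25,-0.15,0,0.48],[0,0,0,-0.35,-0.25,0,0.48],[0,0,0,-0.35,-0.25,0,0.48],[0,0,0,-0.35,-0.25,0,0.48]]}}

```text
time: 5.25
position: [0.5427, -0.0222, 0.0202]
tool_rot: [1.483, 2.769, -0.0]
ft_force: [0.1, 0.7, -0.0]
grip_width: 0.483
grip_force: 0.0
```

```bash
python3 -c "
from h import *;st()
d=shot('scene')
im=cv2.resize(d['pixels'][150:260,200:340,::-1],(764,600),interpolation=cv2.INTER_CUBIC);cv2.imwrite('pics/c4.png',im)"
```

```text
t 5.25 p [ 0.5427 -0.0222  0.0202] yaw_y 33.66 z [ 0. -0. -1.] F [ 0.1  0.7 -0. ] M [ 0.04 -0.13  0.02] w 0.483 gf 0.0 j7 0.38
```

View pics/c4.png

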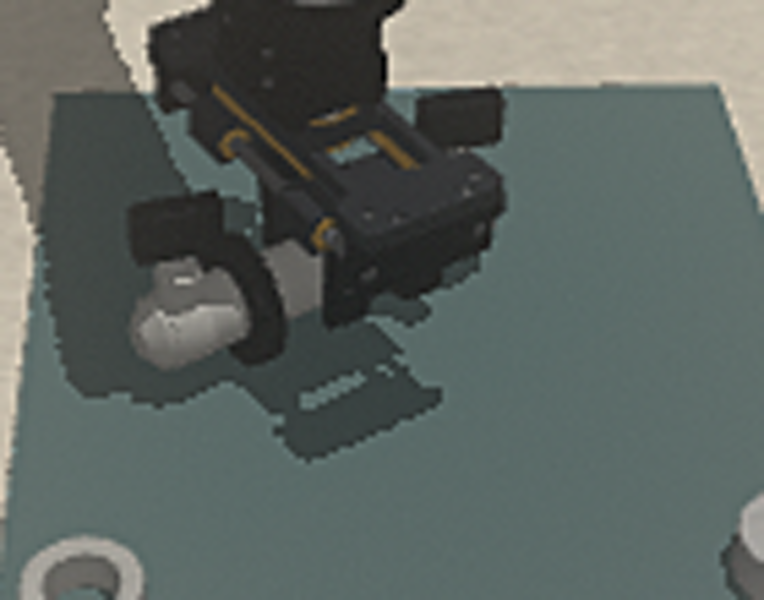

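Emit:
{"method": "carry_out", "body": {"steps": [[0,0,0,0,0,0,1],[0,0,0,0,0,0,1],[0,0,0,0,0,0,1],[0,0,0,0,0,0,1],[0,0,0,0,0,0,1],[0,0,0,0,0,0,1],[0,0,0,0,0,2,1],[0,0,0,0,0,5,1],[0,0,0,0,0,9,1],[0,0,0,0,0,13,1],[0,0,0,0,0,17,1],[0,0,0,0,0,20,1]]}}

```text
time: 6.5
position: [0.5434, -0.0219, 0.223]
tool_rot: [1.481, 2.767, 0.001]
ft_force: [0.8, -0.7, -0.2]
grip_width: 1.004
grip_force: 0.0
```

Emit:
{"method": "carry_out", "body": {"steps": [[0,0,0,0,-4,0,1],[0,0,0,0,-8,0,1],[0,0,0,0,-12,0,1],[0,0,0,0,-16,0,1],[0,0,0,0,-20,0,1],[0,0,0,0,-24,0,1],[0,0,0,0,-27,0,1]]}}

```text
time: 7.2
position: [0.5419, -0.2954, 0.2199]
tool_rot: [1.486, 2.768, -0.002]
ft_force: [-0.9, -1.0, 0.3]
grip_width: 0.999
grip_force: 0.0
```

```bash
python3 - <<'E'
from blobs import *
st();d=shot('top');e=shot('scene')
a=d['pixels'][120:220,190:315,::-1];b=e['pixels'][150:250,205:330,::-1]
cv2.imwrite('pics/c5.png',np.hstack([cv2.resize(x,(400,320),interpolation=cv2.INTER_CUBIC) for x in (a,b)]))
for c,s,r in blobs(d,(185,120,305,215)): print('top',c.round(1),s,np.round(r[1],1),round(r[2]))
for c,s,r in blobs(e,(205,155,345,250)): print('scn',c.round(1),s,np.round(r[1],1),round(r[2]))
E
```

```text
t 7.2 p [ 0.5419 -0.2954  0.2199] yaw_y 33.52 z [-0.    -0.001 -1.   ] F [-0.9 -1.   0.3] M [ 0.04 -0.13 -0.02] w 0.999 gf 0.0 j7 0.93
top [286.3 167.3] 111 [ 9.2 16.8] 72
top [274.4 177.5] 113 [23.2  7.2] 58
top [247.4 195.8] 120 [23.3 10.8] 56
top [235.1 200.4] 86 [ 5.5 16.3] 77
scn [273.8 196.8] 50 [20.4  8.7] 59
```

View pics/c5.png

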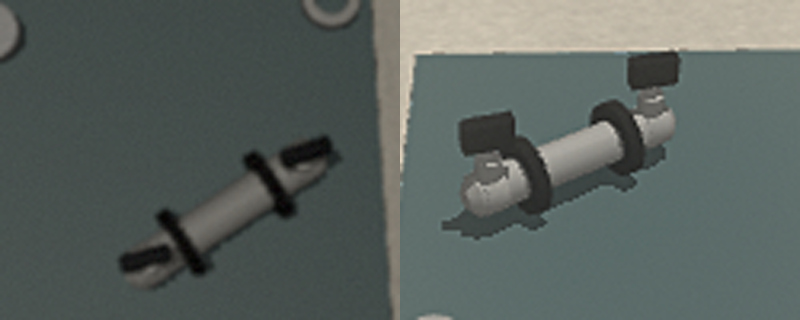

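```bash
cat > meas.py <<'E'
from blobs import *
import sys
d=shot('top');e=shot('scene')
T=sorted([b for b in blobs(d,(185,120,305,215),45) if b[1]>50],key=lambda b:b[0][0])
for b in T: print('top',b[0].round(1),b[1],np.round(b[2][1],1),round(b[2][2]))
S=[b for b in blobs(e,(205,150,345,230),62) if b[1]>60]
for b in S: print('scn',b[0].round(1),b[1],np.round(b[2][1],1),round(b[2][2]))
hl,rl,rr,hr=[b[0] for b in T][:4]
R=onz(d,*rr,.035);L=onz(d,*rl,.035)
C=(R+L)/2;t=(R-L)/np.linalg.norm(R-L);n=np.array([-t[1],t[0],0])
print('rings',np.linalg.norm(R-L).round(4),'C',C.round(4),'t ang',np.degrees(np.arctan2(t[1],t[0])).round(2))
S=sorted(S,key=lambda b:b[0][0])
for nm,h,b in(('right',hr,min(S,key=lambda b:np.hypot(*(b[0]-(232,191))))),('left',hl,min(S,key=lambda b:np.hypot(*(b[0]-(284,172)))))):
    g,err=tri(d,h,e,b[0]);v=g-C
    print(nm,g.round(4),'err',err.round(4),'along',(v@t).round(4),'perp',(v@n).round(4),'up',v[2].round(4),'roll',np.degrees(np.arctan2(v@n,v[2])).round(1))
    # bar yaw from the blob's principal axis, cast at z=.1
    i=[q for q in T if q[0] is h][0]; bx=cv2.boxPoints(i[2]); bx=bx[np.argsort([np.hypot(*(bx[0]-x)) for x in bx])]
    w=np.array([onz(d,*x,.1) for x in bx]); ax=w[2]-w[0] 
    print('  bar',np.linalg.norm(w[1]-w[0]).round(3),np.linalg.norm(ax).round(3),'yaw',np.degrees(np.arctan2(ax[1],ax[0])).round(1)%180)
E
python3 meas.py
```

```text
top [235.1 200.3] 87 [ 5.7 16.3] 77
top [247.2 195.8] 116 [23.3  8. ] 56
top [274.4 177.7] 116 [22.7  9.3] 66
top [286.2 167.3] 109 [ 9.2 16.4] 72
scn [283.7 171.6] 158 [10. 16.] 82
scn [274.2 192.3] 189 [23.4 12.5] 70
scn [238.8 197.9] 363 [36.9 18.9] 56
rings 0.0898 C [ 0.5401 -0.0223  0.035 ] t ang -56.21
right [ 0.5881 -0.0784  0.0743] err 0.0197 along 0.0733 perp 0.0088 up 0.0393 roll 12.6
  bar 0.024 0.043 yaw 108.7
left [0.4993 0.0454 0.0919] err 0.0013 along -0.079 perp 0.0038 up 0.0569 roll 3.8
  bar 0.015 0.042 yaw 102.7
```

```bash
cat >> meas.py <<'E'
print('--silhouette at .093')
for h in(hl,hr):
    g=onz(d,*h,.093);v=g-C;print(g.round(4),'along',(v@t).round(4),'perp',(v@n).round(4),'roll',np.degrees(np.arcsin(v@n/.058)).round(1))
# sub-pixel bar axes by image moments on an upscaled grey crop
for h in(hl,hr,rl,rr):
    x,y=np.round(h).astype(int);q=d['pixels'][y-14:y+15,x-14:x+15].max(2).astype(float)
    w=np.clip(62-q,0,30);lab=cv2.connectedComponents((w>8).astype(np.uint8))[1];w=w*(lab==lab[14,14])
    yy,xx=np.mgrid[y-14:y+15,x-14:x+15];mx,my=(w*xx).sum()/w.sum(),(w*yy).sum()/w.sum()
    a=.5*np.arctan2(2*(w*(xx-mx)*(yy-my)).sum(),(w*((xx-mx)**2-(yy-my)**2)).sum())
    z=.035 if h is rl or h is rr else .093
    P=onz(d,mx,my,z);Q=onz(d,mx+8*np.cos(a),my+8*np.sin(a),z)-P;v=P-C
    print(P.round(4),'along',(v@t).round(4),'perp',(v@n).round(4),'yaw',(np.degrees(np.arctan2(Q[1],Q[0]))%180).round(1),'n',int((w>0).sum()))
E
python3 meas.py | sed -n '/--/,$p'
```

```text
--silhouette at .093
[0.4989 0.0462 0.093 ] along -0.08 perp 0.0047 roll 4.6
[ 0.5858 -0.0868  0.093 ] along 0.0788 perp 0.002 roll 2.0
[0.499  0.0463 0.093 ] along -0.08 perp 0.0048 yaw 103.2 n 97
[ 0.5856 -0.0861  0.093 ] along 0.0781 perp 0.0023 yaw 100.7 n 127
[0.5137 0.0149 0.035 ] along -0.0459 perp -0.0007 yaw 33.9 n 157
[ 0.5636 -0.0597  0.035 ] along 0.044 perp -0.0011 yaw 31.6 n 166
```

Both handles now lean about 3–4° away from the robot, and each valve is turned about 21° from along the tube. I'll grip the left handle, trim the roll while holding it, then turn.

Emit:
{"method": "carry_out", "body": {"steps": [[0,0,-5,-0.6,4.5,0,1],[0,0,-10,-1.2,9,0,1],[0,0,-15,-1.8,13.5,0,1],[0,0,-20.5,-2.4,18,0,1],[0,0,-20.5,-3,22.5,0,1],[0,0,-20.5,-3.6,27,0,1],[0,0,-20.5,-4.2,31,0,1],[0,0,-20.5,-4.45,34.05,0,1],[0,0,-20.5,-4.45,34.05,0,1],[0,0,-20.5,-4.45,34.05,-4,1],[0,0,-20.5,-4.45,34.05,-8,1]]}}

```text
time: 8.6
position: [0.4992, 0.0492, 0.1406]
tool_rot: [1.947, 2.46, 0.002]
ft_force: [0.2, -0.7, -0.9]
grip_width: 1.002
grip_force: 0.0
```

```bash
python3 -c "from h import *;st()"
```

```text
t 8.6 p [0.4992 0.0492 0.1406] yaw_y 13.3 z [ 0.004 -0.002 -1.   ] F [ 0.2 -0.7 -0.9] M [-0.01 -0.1   0.01] w 1.002 gf 0.0 j7 0.02
```

Emit:
{"method": "carry_out", "body": {"steps": [[0,0,0,0,0,-3,1],[0,0,0,0,0,-5,1],[0,0,0,0,0,-6.2,1],[0,0,0,0,0,-6.2,1],[0,0,0,0,0,-6.2,1]]}}

```text
time: 9.1
position: [0.4988, 0.0487, 0.079]
tool_rot: [1.951, 2.461, 0.001]
ft_force: [1.2, 0.3, 0.6]
grip_width: 1.001
grip_force: 0.0
```

```bash
python3 -c "from h import *;st()"
```

```text
t 9.1 p [0.4988 0.0487 0.079 ] yaw_y 13.2 z [ 0.001 -0.    -1.   ] F [1.2 0.3 0.6] M [-0.05 -0.09  0.02] w 1.001 gf 0.0 j7 -0.04
```

Emit:
{"method": "carry_out", "body": {"steps": [[0,0,0,-0.15,-0.35,0,1],[0,0,0,-0.15,-0.35,0,0.6],[0,0,0,-0.15,-0.35,0,0.3],[0,0,0,-0.15,-0.35,0,0],[0,0,0,-0.15,-0.35,0,0],[0,0,0,-0.15,-0.35,0,0],[0,0,0,-0.15,-0.35,0,0],[0,0,0,-0.15,-0.35,0,0],[0,0,0,-0.15,-0.35,0,0],[0,0,0,-0.15,-0.35,0,0],[0,0,0,-0.15,-0.35,0,0],[0,0,0,-0.15,-0.35,0,0]], "squeeze": 15}}

```text
time: 10.3
position: [0.4972, 0.045, 0.0782]
tool_rot: [1.951, 2.461, 0.001]
ft_force: [1.5, -0.5, -1.3]
grip_width: 0.165
grip_force: 15.0
```

```bash
python3 -c "from h import *;st()"
```

```text
t 10.3 p [0.4972 0.045  0.0782] yaw_y 13.18 z [ 0.001  0.    -1.   ] F [ 1.5 -0.5 -1.3] M [ 0.01 -0.51  0.11] w 0.165 gf 15.0 j7 -0.03
```

Emit:
{"method": "carry_out", "body": {"steps": [[0,0,0,-0.1,-0.05,0,0],[0,0,0,-0.15,-0.1,0,0],[0,0,0,-0.15,-0.1,0,0],[0,0,0,-0.15,-0.1,0,0]]}}

```text
time: 10.7
position: [0.4954, 0.0438, 0.0783]
tool_rot: [1.952, 2.461, 0.0]
ft_force: [2.7, 0.1, -1.2]
grip_width: 0.166
grip_force: 15.0
```

```bash
python3 -c "from h import *;st()"
```

```text
t 10.7 p [0.4954 0.0438 0.0783] yaw_y 13.16 z [ 0.001 -0.    -1.   ] F [ 2.7  0.1 -1.2] M [ 0.01 -0.59  0.12] w 0.166 gf 15.0 j7 -0.02
```

Emit:
{"method": "carry_out", "body": {"steps": [[0,0,0,-0.1,-0.05,0,0],[0,0,0,-0.15,-0.1,0,0],[0,0,0,-0.15,-0.1,0,0],[0,0,0,-0.15,-0.1,0,0]]}}

```text
time: 11.1
position: [0.4938, 0.0428, 0.0782]
tool_rot: [1.952, 2.461, 0.0]
ft_force: [1.6, -0.9, -2.1]
grip_width: 0.164
grip_force: 15.0
```

```bash
python3 -c "from h import *;st()"
```

```text
t 11.1 p [0.4938 0.0428 0.0782] yaw_y 13.16 z [ 0. -0. -1.] F [ 1.6 -0.9 -2.1] M [-0.07 -0.64  0.02] w 0.164 gf 15.0 j7 -0.02
```

```bash
python3 - <<'E'
from blobs import *
d=shot('top');e=shot('scene')
a=d['pixels'][120:220,190:315,::-1];b=e['pixels'][150:250,205:330,::-1]
cv2.imwrite('pics/c6.png',np.hstack([cv2.resize(x,(400,320),interpolation=cv2.INTER_CUBIC) for x in (a,b)]))
E
```

```text
(no output)
```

View pics/c6.png

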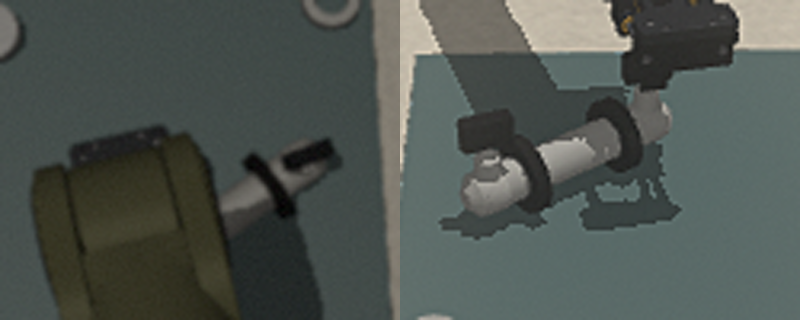

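```bash
python3 - <<'E'
from blobs import *
d=shot('top')
B=[b for b in blobs(d,(262,150,300,195),45)]
for b in B: print(b[0].round(2),b[1],onz(d,*b[0],.035).round(4),onz(d,*b[0],.093).round(4))
# ring extents along the perp, wide threshold
E
```

```text
[287.13 168.41] 107 [ 0.5907 -0.0947  0.035 ] [ 0.5825 -0.0886  0.093 ]
[274.48 184.4 ] 242 [ 0.5465 -0.0597  0.035 ] [ 0.5407 -0.0555  0.093 ]
```

Emit:
{"method": "carry_out", "body": {"steps": [[0,0,-5,0,0,0,0],[0,0,-11,0,0,0,0],[0,0,-17,0,0,0,0],[0,0,-23,0,0,0,0],[0,0,-29,0,0,0,0],[0,0,-35,0,0,0,0],[0,0,-41,0,0,0,0],[0,0,-47,0,0,0,0],[0,0,-53,0,0,0,0],[0,0,-58,0,0,0,0],[0,0,-62,0,0,0,0],[0,0,-62,0,0,0,0]], "squeeze": 25}}

```text
time: 12.45
position: [0.494, 0.0425, 0.0782]
tool_rot: [2.941, 1.103, 0.0]
ft_force: [2.6, -1.6, -0.6]
grip_width: 0.155
grip_force: 25.0
```

```bash
python3 -c "from h import *;st()"
```

```text
t 12.45 p [0.494  0.0425 0.0782] yaw_y -48.87 z [ 0. -0. -1.] F [ 2.6 -1.6 -0.6] M [-0.3  -0.52  0.02] w 0.155 gf 25.0 j7 -1.08
```

Emit:
{"method": "carry_out", "body": {"steps": [[0,0,-2,0,0,0,0],[0,0,-4,0,0,0,0],[0,0,-6,0,0,0,0],[0,0,-6,0,0,0,0]]}}

```text
time: 12.85
position: [0.4939, 0.0427, 0.0782]
tool_rot: [2.994, 0.951, 0.0]
ft_force: [2.6, -2.0, -1.5]
grip_width: 0.159
grip_force: 25.0
```

```bash
python3 -c "from h import *;st()"
```

```text
t 12.85 p [0.4939 0.0427 0.0782] yaw_y -54.77 z [ 0. -0. -1.] F [ 2.6 -2.  -1.5] M [-0.12 -0.61 -0.03] w 0.159 gf 25.0 j7 -1.18
```

Emit:
{"method": "carry_out", "body": {"steps": [[0,0,-1,0,0,0,0],[0,0,-2,0,0,0,0],[0,0,-2,0,0,0,0]]}}

```text
time: 13.15
position: [0.4939, 0.0432, 0.0782]
tool_rot: [-3.011, -0.897, -0.001]
ft_force: [3.7, 0.8, -2.0]
grip_width: 0.157
grip_force: 25.0
```

```bash
python3 -c "from h import *;st()"
```

```text
t 13.15 p [0.4939 0.0432 0.0782] yaw_y -56.83 z [ 0.  0. -1.] F [ 3.7  0.8 -2. ] M [ 0.06 -0.74  0.08] w 0.157 gf 25.0 j7 -1.22
```

Emit:
{"method": "carry_out", "body": {"steps": [[0,0,-1,0,0,0,0],[0,0,-2,0,0,0,0],[0,0,-2,0,0,0,0]]}}

```text
time: 13.45
position: [0.4939, 0.0434, 0.0782]
tool_rot: [-3.026, -0.844, -0.001]
ft_force: [3.3, 1.0, -1.2]
grip_width: 0.158
grip_force: 25.0
```

```bash
python3 - <<'E'
from blobs import *
st();d=shot('top')
B=[b for b in blobs(d,(262,150,300,195),45)]
for b in B: print(b[0].round(2),b[1],onz(d,*b[0],.093).round(4))
E
```

```text
t 13.45 p [0.4939 0.0434 0.0782] yaw_y -58.84 z [ 0.  0. -1.] F [ 3.3  1.  -1.2] M [ 0.37 -0.77  0.18] w 0.158 gf 25.0 j7 -1.25
[270.74 184.42] 383 [ 0.5406 -0.0458  0.093 ]
[288.75 172.44] 106 [ 0.572  -0.0928  0.093 ]
```

Emit:
{"method": "carry_out", "body": {"steps": [[0,0,-2,0,0,0,0],[0,0,-4,0,0,0,0],[0,0,-4,0,0,0,0],[0,0,-4,0,0,0,0]]}}

```text
time: 13.9
position: [0.4936, 0.0434, 0.0782]
tool_rot: [-3.053, -0.739, 0.0]
ft_force: [1.9, 2.4, -0.3]
grip_width: 0.158
grip_force: 25.0
```

```bash
python3 - <<'E'
from blobs import *
s=st();d=shot('top')
for b in blobs(d,(262,150,310,205),45):
    g=onz(d,*b[0],.093);v=g-s['position'];print(b[0].round(2),b[1],g.round(4),np.degrees(np.arctan2(v[1],v[0])).round(2),np.hypot(v[0],v[1]).round(4))
E
```

```text
t 13.9 p [0.4936 0.0434 0.0782] yaw_y -62.77 z [-0.  0. -1.] F [ 1.9  2.4 -0.3] M [ 0.64 -0.6   0.18] w 0.158 gf 25.0 j7 -1.32
[271.75 190.52] 602 [ 0.5248 -0.0484  0.093 ] -71.24 0.0969
[290.77 176.05] 103 [ 0.5626 -0.098   0.093 ] -63.99 0.1573
```

Emit:
{"method": "carry_out", "body": {"steps": [[0,0,0,0,0,0,0.3],[0,0,0,0,0,0,0.5],[0,0,0,0,0,0,0.7],[0,0,0,0,0,0,1],[0,0,0,0,0,0,1],[0,0,0,0,0,0,1],[0,0,0,0,0,2,1],[0,0,0,0,0,5,1],[0,0,0,0,0,9,1],[0,0,0,0,0,13,1],[0,0,0,0,0,14,1]]}}

```text
time: 15.05
position: [0.4962, 0.0433, 0.2229]
tool_rot: [3.051, 0.737, 0.011]
ft_force: [-0.3, 0.1, 0.2]
grip_width: 0.987
grip_force: 0.0
```

Emit:
{"method": "carry_out", "body": {"steps": [[0,0,7,0.5,-5,0,1],[0,0,14,1,-10,0,1],[0,0,21,1.5,-15,0,1],[0,0,28,2,-20,0,1],[0,0,35,2.5,-25,0,1],[0,0,42,3,-30,0,1],[0,0,49,3,-33,0,1],[0,0,56,3,-34,0,1],[0,0,62,3,-34,0,1],[0,0,66,3,-34,0,1]]}}

```text
time: 16.05
position: [0.5232, -0.2976, 0.2168]
tool_rot: [-2.155, -2.283, 0.0]
ft_force: [0.2, 0.6, -0.4]
grip_width: 1.001
grip_force: 0.0
```

```bash
python3 - <<'E'
from h import *
st();d=shot('top');e=shot('scene')
a=d['pixels'][120:220,190:315,::-1];b=e['pixels'][150:250,205:330,::-1]
cv2.imwrite('pics/c7.png',np.hstack([cv2.resize(x,(400,320),interpolation=cv2.INTER_CUBIC) for x in (a,b)]))
E
python3 meas.py
```

```text
t 16.05 p [ 0.5232 -0.2976  0.2168] yaw_y 3.3 z [-0.002  0.001 -1.   ] F [ 0.2  0.6 -0.4] M [ 0.03 -0.09 -0.04] w 1.001 gf 0.0 j7 0.46
top [243.7 202. ] 207 [23.  19.4] 56
top [277.5 183.9] 118 [22.6  8.7] 51
top [290.6 176.1] 102 [ 7.4 16.9] 86
scn [282.5 169.6] 125 [15.6  8.5] 45
scn [272.6 190.4] 175 [23.5 11.5] 74
scn [235.  192.6] 354 [39.  17.7] 47Traceback (most recent call last):
  File "meas.py", line 8, in <module>
    hl,rl,rr,hr=[b[0] for b in T][:4]
    ^^^^^^^^^^^
ValueError: not enough values to unpack (expected 4, got 3)
```

View pics/c7.png

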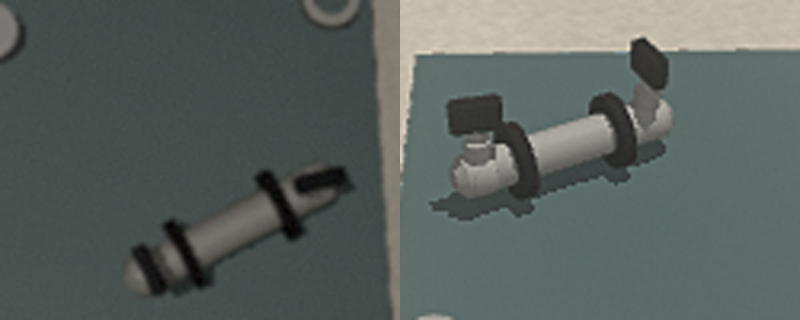

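```bash
python3 - <<'E'
from blobs import *
d=shot('top')
for thr in (30,34,38,41):
    print(thr,[(b[0].round(1).tolist(),int(b[1])) for b in blobs(d,(225,160,305,215),thr)])
hl,rl,rr,hr=map(np.array,((235.9,203.7),(248.4,198.4),(277.5,183.9),(290.6,176.1)))
R=onz(d,*rr,.035);L=onz(d,*rl,.035);C=(R+L)/2;t=(R-L)/np.linalg.norm(R-L);n=np.array([-t[1],t[0],0])
print(np.linalg.norm(R-L),C.round(4),np.degrees(np.arctan2(t[1],t[0])).round(1))
G=[]
for h in(hl,hr):
    g=onz(d,*h,.093);v=g-C;G.append(g);print(g.round(4),'along',(v@t).round(4),'perp',(v@n).round(4))
v=G[1]-G[0];print('handle line',np.degrees(np.arctan2(v[1],v[0])))
E
```

```text
30 [([289.9, 176.0], 71), ([277.2, 183.6], 93), ([247.9, 199.2], 75), ([236.9, 204.1], 57)]
34 [([290.1, 175.9], 74), ([277.3, 183.7], 99), ([247.8, 199.0], 87), ([236.8, 204.0], 66)]
38 [([277.4, 184.0], 106), ([290.2, 175.9], 83), ([248.0, 199.4], 96), ([236.9, 204.2], 72)]
41 [([277.4, 184.1], 109), ([290.7, 175.9], 89), ([248.2, 199.5], 101), ([236.8, 204.1], 75)]
0.08900074538584289 [ 0.5279 -0.0282  0.035 ] -63.4
[0.4905 0.0441 0.093 ] along -0.0813 perp -0.0011
[ 0.5624 -0.0975  0.093 ] along 0.0775 perp -0.0002
handle line -63.07981050197507
```

Emit:
{"method": "carry_out", "body": {"steps": [[0,0,0.5,0.8,4,0,1],[0,0,0.5,1.6,8,0,1],[0,0,0.5,2.4,12,0,1],[0,0,0.5,3.2,16,0,1],[0,0,0.5,3.9,19,0,1],[0,0,0.5,3.9,20,0,1],[0,0,0.5,3.9,20,-4,1],[0,0,0.5,3.9,20,-8,1],[0,0,0.5,3.9,20,-11,1],[0,0,0.5,3.9,20,-13,1],[0,0,0.5,3.9,20,-13.8,1],[0,0,0.5,3.9,20,-13.8,1]]}}

```text
time: 17.5
position: [0.5619, -0.0978, 0.0792]
tool_rot: [-2.15, -2.289, 0.002]
ft_force: [0.2, 0.1, 0.8]
grip_width: 0.997
grip_force: 0.0
```

Emit:
{"method": "carry_out", "body": {"steps": [[0,0,0,0,0,0,1],[0,0,0,0,0,0,1]]}}

```text
time: 17.7
position: [0.5639, -0.0975, 0.0818]
tool_rot: [2.148, 2.289, 0.002]
ft_force: [-0.0, 0.2, -0.4]
grip_width: 1.001
grip_force: 0.0
```

```bash
python3 -c "from h import *;st()"
```

```text
t 17.7 p [ 0.5639 -0.0975  0.0818] yaw_y 3.64 z [ 0.003 -0.001 -1.   ] F [-0.   0.2 -0.4] M [ 0.03 -0.16  0.01] w 1.001 gf 0.0 j7 0.06
```

Shift by about (-1.5, 0, -3) mm and close.

Emit:
{"method": "carry_out", "body": {"steps": [[0,0,0,-0.15,0,-0.25,1],[0,0,0,-0.15,0,-0.25,0.6],[0,0,0,-0.15,0,-0.25,0.3],[0,0,0,-0.15,0,-0.25,0],[0,0,0,-0.15,0,-0.25,0],[0,0,0,-0.15,0,-0.25,0],[0,0,0,-0.15,0,-0.25,0],[0,0,0,-0.15,0,-0.25,0],[0,0,0,-0.15,0,-0.25,0],[0,0,0,-0.15,0,-0.25,0],[0,0,0,-0.15,0,-0.25,0],[0,0,0,-0.15,0,-0.25,0]], "squeeze": 20}}

```text
time: 18.9
position: [0.5613, -0.0974, 0.0776]
tool_rot: [2.149, 2.291, -0.001]
ft_force: [0.2, -0.5, -0.1]
grip_width: 0.159
grip_force: 20.0
```

```bash
cat > lh.py <<'E'
from blobs import *
s=st();d=shot('top')
for thr in (34,45):
  for b in blobs(d,(222,150,262,225),thr):
    g=onz(d,*b[0],.093);v=s['position']-g;print(thr,b[0].round(2),b[1],g.round(4),np.degrees(np.arctan2(v[1],v[0])).round(2),np.hypot(v[0],v[1]).round(4))
E
python3 lh.py
```

```text
t 18.9 p [ 0.5613 -0.0974  0.0776] yaw_y 3.66 z [ 0.    -0.001 -1.   ] F [ 0.2 -0.5 -0.1] M [-0.17 -0.24  0.07] w 0.159 gf 20.0 j7 0.06
34 [247.71 199.04] 84 [0.5026 0.0137 0.093 ] -62.18 0.1257
34 [235.81 202.51] 63 [0.4936 0.0443 0.093 ] -64.49 0.1571
45 [243.09 201.38] 210 [0.4965 0.0256 0.093 ] -62.26 0.139
```

```bash
python3 - <<'E'
from h import *
d=shot('top')
R,L=onz(d,277.3,183.7,.035),onz(d,247.8,199,.035);C=(R+L)/2;t=(R-L)/np.linalg.norm(R-L);n=np.array([-t[1],t[0],0])
for p in((236.8,204),(290.1,175.9),(235.8,202.5)):
    g=onz(d,*p,.093);v=g-C;print(g.round(4),(v@t).round(4),(v@n).round(4))
e=shot('scene');b=e['pixels'][150:250,205:330,::-1]
a=d['pixels'][120:220,190:315,::-1]
cv2.imwrite('pics/c8.png',np.hstack([cv2.resize(x,(400,320),interpolation=cv2.INTER_CUBIC) for x in (a,b)]))
E
```

```text
[0.4898 0.0417 0.093 ] -0.0784 -0.0015
[ 0.563  -0.0962  0.093 ] 0.0777 -0.0004
[0.4936 0.0443 0.093 ] -0.0789 0.0031
```

View pics/c8.png

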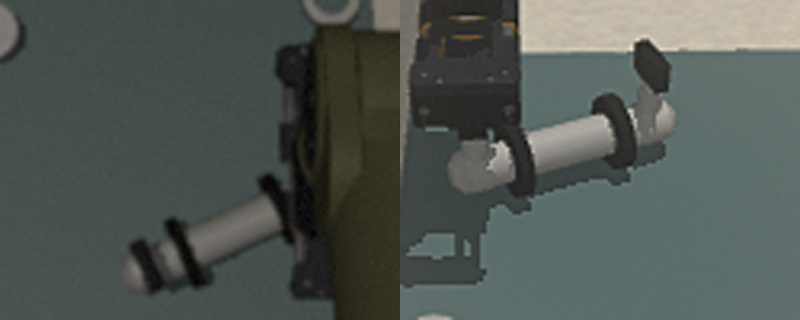

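Emit:
{"method": "carry_out", "body": {"steps": [[0,0,-5,0,0,0,0],[0,0,-11,0,0,0,0],[0,0,-17,0,0,0,0],[0,0,-23,0,0,0,0],[0,0,-29,0,0,0,0],[0,0,-35,0,0,0,0],[0,0,-41,0,0,0,0],[0,0,-47,0,0,0,0],[0,0,-53,0,0,0,0],[0,0,-58,0,0,0,0],[0,0,-63,0,0,0,0],[0,0,-63,0,0,0,0]], "squeeze": 25}}

```text
time: 20.25
position: [0.5609, -0.0972, 0.0776]
tool_rot: [3.03, 0.83, -0.001]
ft_force: [-0.4, -1.2, -0.3]
grip_width: 0.158
grip_force: 25.0
```

```bash
python3 lh.py
```

```text
t 20.25 p [ 0.5609 -0.0972  0.0776] yaw_y -59.36 z [-0.001 -0.    -1.   ] F [-0.4 -1.2 -0.3] M [-0.25  0.2  -0.1 ] w 0.158 gf 25.0 j7 -1.0
34 [258.9  180.53] 30 [ 0.5506 -0.0151  0.093 ] -82.83 0.0827
34 [247.57 198.86] 84 [0.5031 0.0141 0.093 ] -62.52 0.1254
34 [235.91 202.52] 64 [0.4936 0.0441 0.093 ] -64.51 0.1565
45 [258.52 182.56] 84 [ 0.5453 -0.0142  0.093 ] -79.36 0.0845
45 [243.24 201.29] 206 [0.4968 0.0252 0.093 ] -62.34 0.1382
```

Emit:
{"method": "carry_out", "body": {"steps": [[0,0,-2,0,0,0,0],[0,0,-4,0,0,0,0],[0,0,-6,0,0,0,0],[0,0,-8,0,0,0,0],[0,0,-8,0,0,0,0]]}}

```text
time: 20.8
position: [0.5605, -0.0974, 0.0776]
tool_rot: [3.08, 0.62, -0.003]
ft_force: [-2.8, -1.3, 2.0]
grip_width: 0.157
grip_force: 25.0
```

```bash
python3 lh.py
```

```text
t 20.8 p [ 0.5605 -0.0974  0.0776] yaw_y -67.23 z [-0.002 -0.001 -1.   ] F [-2.8 -1.3  2. ] M [-0.38  0.68  0.07] w 0.157 gf 25.0 j7 -1.13
34 [247.12 197.54] 83 [0.5065 0.0152 0.093 ] -64.38 0.1249
34 [235.25 201.11] 65 [0.4972 0.0458 0.093 ] -66.16 0.1565
45 [258.33 179.72] 113 [ 0.5527 -0.0137  0.093 ] -84.71 0.0841
45 [247.46 197.72] 109 [0.506  0.0144 0.093 ] -64.01 0.1244
45 [236.14 201.64] 92 [0.4958 0.0435 0.093 ] -65.35 0.155
```

Emit:
{"method": "carry_out", "body": {"steps": [[0,0,-2,0,0,0,0],[0,0,-4,0,0,0,0],[0,0,-4,0,0,0,0]]}}

```text
time: 21.15
position: [0.5607, -0.0973, 0.0775]
tool_rot: [3.1, 0.512, -0.002]
ft_force: [-2.7, -1.8, 1.1]
grip_width: 0.158
grip_force: 25.0
```

```bash
python3 lh.py
```

```text
t 21.15 p [ 0.5607 -0.0973  0.0775] yaw_y -71.25 z [-0.001 -0.    -1.   ] F [-2.7 -1.8  1.1] M [-0.24  0.77  0.18] w 0.158 gf 25.0 j7 -1.2
34 [259.17 180.56] 48 [ 0.5505 -0.0158  0.093 ] -82.9 0.0821
34 [246.28 195.66] 86 [0.5113 0.0174 0.093 ] -66.71 0.1249
34 [233.69 197.32] 68 [0.507  0.0498 0.093 ] -69.94 0.1566
45 [258.39 178.87] 140 [ 0.5549 -0.0138  0.093 ] -86.07 0.0836
45 [246.17 196.45] 118 [0.5093 0.0177 0.093 ] -65.91 0.1259
45 [233.73 197.42] 84 [0.5067 0.0497 0.093 ] -69.84 0.1566
```

Emit:
{"method": "carry_out", "body": {"steps": [[0,0,0,0,0,0,0.3],[0,0,0,0,0,0,0.5],[0,0,0,0,0,0,0.7],[0,0,0,0,0,0,1],[0,0,0,0,0,0,1],[0,0,0,0,0,0,1],[0,0,0,0,0,2,1],[0,0,0,0,0,5,1],[0,0,0,0,0,9,1],[0,0,0,0,0,13,1],[0,0,0,0,0,14,1]]}}

```text
time: 22.3
position: [0.5639, -0.0973, 0.2231]
tool_rot: [3.097, 0.509, 0.013]
ft_force: [0.7, -0.4, 0.5]
grip_width: 0.984
grip_force: 0.0
```

Emit:
{"method": "carry_out", "body": {"steps": [[0,0,8,0,-4,0,1],[0,0,16,-0.5,-8,0,1],[0,0,24,-1,-12,0,1],[0,0,32,-1.5,-16,0,1],[0,0,40,-2,-19,0,1],[0,0,48,-2,-19,0,1],[0,0,56,-2,-19,0,1],[0,0,64,-2,-19,0,1],[0,0,70,-2,-19,0,1],[0,0,70,-2,-19,0,1]]}}

```text
time: 23.3
position: [0.541, -0.287, 0.217]
tool_rot: [-2.246, -2.195, 0.0]
ft_force: [0.4, 0.5, -0.3]
grip_width: 0.997
grip_force: 0.0
```

```bash
cat > fin.py <<'E'
from blobs import *
st();d=shot('top');e=shot('scene')
a=d['pixels'][120:220,190:315,::-1];b=e['pixels'][150:250,205:330,::-1]
cv2.imwrite('pics/c9.png',np.hstack([cv2.resize(x,(400,320),interpolation=cv2.INTER_CUBIC) for x in (a,b)]))
for thr in (30,34,38,42):
    T=sorted(blobs(d,(222,155,305,215),thr),key=lambda b:b[0][0]); p=[b[0] for b in T]
    print(thr,[(b[0].round(1).tolist(),int(b[1])) for b in T])
    if len(p)!=4: continue
    R,L=onz(d,*p[2],.035),onz(d,*p[1],.035);C=(R+L)/2;t=(R-L)/np.linalg.norm(R-L);n=np.array([-t[1],t[0],0])
    print('  C',C.round(4),'ang',np.degrees(np.arctan2(t[1],t[0])).round(1),'ringd',np.linalg.norm(R-L).round(4))
    for h,q in((p[0],T[0]),(p[3],T[3])):
        g=onz(d,*h,.093);v=g-C;print('  ',g.round(4),(v@t).round(4),(v@n).round(4),'roll',np.degrees(np.arcsin(v@n/.058)).round(1))
S=[b for b in blobs(e,(205,150,345,230),62) if b[1]>60]
for b in S: print('scn',b[0].round(1),b[1],np.round(b[2][1],1),round(b[2][2]))
E
python3 fin.py
```

```text
t 23.3 p [ 0.541 -0.287  0.217] yaw_y -1.32 z [-0.001  0.001 -1.   ] F [ 0.4  0.5 -0.3] M [-0.01 -0.07 -0.03] w 0.997 gf 0.0 j7 0.36
30 [([233.7, 197.4], 57), ([246.2, 195.3], 75), ([277.4, 184.1], 85), ([290.4, 177.4], 82)]
  C [ 0.5319 -0.025   0.035 ] ang -70.2 ringd 0.0908
   [0.5069 0.0499 0.093 ] -0.0789 0.0018 roll 1.8
   [ 0.5592 -0.097   0.093 ] 0.077 0.0013 roll 1.3
34 [([233.6, 197.0], 64), ([246.2, 195.7], 82), ([277.5, 184.6], 92), ([290.5, 177.5], 89)]
  C [ 0.5307 -0.0252  0.035 ] ang -70.2 ringd 0.0908
   [0.5078 0.0501 0.093 ] -0.0787 0.0039 roll 3.9
   [ 0.5587 -0.0973  0.093 ] 0.0773 0.002 roll 2.0
38 [([233.5, 196.8], 75), ([246.4, 195.6], 94), ([277.6, 184.6], 99), ([290.5, 177.7], 95)]
  C [ 0.5307 -0.0255  0.035 ] ang -70.5 ringd 0.0907
   [0.5083 0.0504 0.093 ] -0.079 0.0043 roll 4.2
   [ 0.5582 -0.0973  0.093 ] 0.0769 0.0019 roll 1.9
42 [([233.6, 197.0], 80), ([246.5, 195.8], 100), ([277.5, 184.4], 106), ([290.6, 177.6], 101)]
  C [ 0.5308 -0.0255  0.035 ] ang -69.6 ringd 0.0905
   [0.5077 0.0501 0.093 ] -0.079 0.0047 roll 4.7
   [ 0.5586 -0.0975  0.093 ] 0.0771 0.001 roll 1.0
scn [285.7 173.7] 117 [17.  8.] 63
scn [227.6 184.9] 108 [17.7  7. ] 72
scn [274.  193.1] 157 [23.1  9.5] 79
scn [241.5 199.8] 149 [23.7  8.2] 82
```

View pics/c9.png

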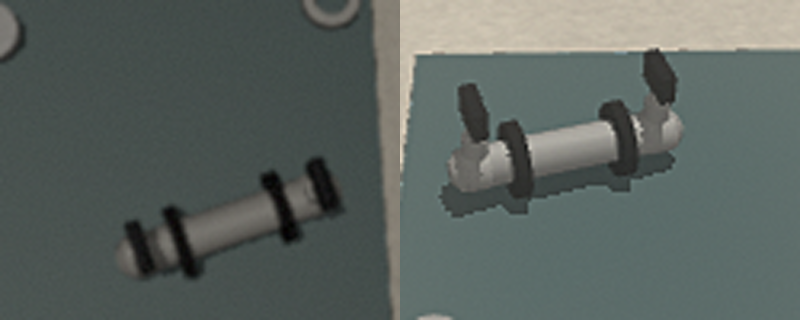

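```bash
python3 - <<'E'
from h import *
d=shot('top');e=shot('scene')
P=[((233.6,197.0),(285.7,173.7)),((246.3,195.6),(274,193.1)),((277.5,184.4),(241.5,199.8)),((290.5,177.5),(227.6,184.9))]
X=[]
for a,b in P:
    g,er=tri(d,a,e,b);X.append(g);print(g.round(4),round(er,4))
h0,r0,r1,h1=X;v=(h0+h1-r0-r1)/2;t=h1-h0;t/=np.linalg.norm(t);n=np.cross([0,0,1],t)
print('tri v',v.round(4),'roll',np.degrees(np.arctan2(v@n,v[2])))
# scene-only: heights known, rays at known heights
H=[onz(e,*P[i][1],z) for i,z in((0,.093),(1,.035),(2,.035),(3,.093))];v=(H[0]+H[3]-H[1]-H[2])/2;print('scene-only perp',v@n)
# red-line check: silhouette of tube at bare ends/middle, bright pixels, for the tube axis in top view
m=(d['pixels'].min(2)>78).astype(np.uint8);M=np.zeros_like(m);M[160:205,225:300]=m[160:205,225:300]
k,l,s,c=cv2.connectedComponentsWithStats(M)
for i in range(1,k):
    if s[i,4]>30:
        g=onz(d,*c[i],.035);print('bright',c[i].round(1),s[i,4],g.round(4),'perp vs handles',((g-(h0+h1)/2)@n).round(4))
E
```

```text
[0.5079 0.0499 0.0913] 0.0004
[0.5159 0.0192 0.0322] 0.0037
[ 0.5467 -0.0665  0.0326] 0.0033
[ 0.5591 -0.0977  0.0907] 0.0004
tri v [ 0.0022 -0.0002  0.0586] roll 1.9135901001016775
scene-only perp 0.000720279594406976
bright [283.7 181.3] 75 [ 0.5551 -0.085   0.035 ] perp vs handles 0.0004
bright [261.8 189. ] 286 [ 0.5337 -0.025   0.035 ] perp vs handles -0.0001
bright [241.4 195.7] 37 [0.5153 0.0307 0.035 ] perp vs handles 0.0006
bright [228.7 200.1] 45 [0.5033 0.065  0.035 ] perp vs handles 0.0006
```

```bash
python3 -c "from h import *;print(ctrl.close_job())"
```

```text
the job is handed in; nothing more can be done
None
```

I rolled the cylinder until both handles pointed up (about 0–2° off vertical by the cameras), turned both valves clockwise to their stops so the bars lie across the tube, and handed the job in at about 23 s; the bystanders were not touched, though the cylinder swung about 14° on the mat as the valves reached their stops.

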